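# Index the rotary table on by one slot

### The job

Index the rotary table on by one slot, clockwise as seen from above: with closed fingertips press down the round spring plunger on the table's arm to free it, push the arm round by the upright tab beside the plunger, and let the plunger spring fully back up in the very next slot of the index ring. Only press and push: grasp and lift nothing, do not touch the plaster model on the table, and leave the things standing around where they are.

Things in the scene. Friction and masses are not known exactly. Their poses are not given: they have to be found in the camera images.
- table_axis (a point): Rotary indexing table, fixed to the worktop: round base with a fixed metal index ring (184 mm across, top 36 mm above the worktop, 8 equal slots in its rim, every 45 degrees); on it a grey turning disc (140 mm across, top at 45 mm) with one radial arm. This point is on the vertical turning axis, 45 mm above the worktop.
- plunger_top (a point): Centre of the flat top of the black round plunger head (30 mm across) on the arm, 105 mm from the turning axis, 66 mm above the worktop when up; turns with the table. Pressed straight down it moves up to 14 mm against a spring (3 to 7 N). Its nose is clear of the slot when 9 mm down: 10 to 13 mm is right for turning.
- next_slot (a point): The place where the centre of the plunger's top must be when the job is done (over the next slot clockwise, 105 mm from the axis, 66 mm above the worktop).
- tab_top (a point): Centre of the top of the upright tab on the arm, 85 mm above the worktop. It is 34 mm wide (radially), 7 mm thick, rises 40 mm above the arm, on the clockwise side of the plunger; its face towards the plunger is 22 mm from the plunger's centre. Push on that face, clockwise; the freed table takes 1 to 2 N here.
- table (a joint): Angle of the table in rad: 0 at the start (locked in its first slot), growing clockwise as seen from above; the next slot is at 0.785. In a slot it has about 0.01 rad of play.
- plunger (a joint): How far the plunger is pressed down, in m: 0 fully up, 0.014 at the bottom. Released between slots it rides under the ring about 0.009 down, and springs up by itself once within about 5 degrees of a slot; with it up the table is locked.
- model_seat (a point): Point on the turning axis 57 mm above the worktop, fixed to the disc: where the middle of the plaster model belongs.
- model_center (a point): Middle of the loose plaster dental model (55 x 58 mm, 24 mm high) that stands on the disc between six steel studs 12 mm high, and turns with it. Not to be touched.
- wax_tin: Bystander: round tin, 65 mm across, 20 mm high, standing loose near the table, in front or to the right of it; origin at the centre of its underside.
- dropper: Bystander: small dropper bottle, 28 mm across, 78 mm high, standing loose near the table, behind or right of it; origin at the centre of its underside.
- silicone_block: Bystander: small block 26 x 38 x 20 mm lying loose left of the table; origin at the centre of its underside.
Not all that is in view belongs to the job. Leave any yellow look-alike of the part that bears model_center alone.

How it is judged:
On the way, in this order (a step that is already met when the one before it is completed fails the run):
1. the fingers press the plunger clear of its first slot (value of joint plunger above 0.0075 m and value of joint table below 0.3 rad and contact force between the fingers and plunger above 1 N), for 0.1 s.
2. the freed table is on its way to the next slot (value of joint plunger above 0.0065 m and value of joint table above 0.4 rad), for 0.1 s.
At the end, for the whole second after the job is handed in: The table rests in the next slot clockwise (0.785 rad, within 0.03), the plunger is fully up (within 2 mm), the model still sits between its studs (within 7 mm of its seat), and the tin, dropper bottle and block are within 15 mm of where they stood (value of joint table between 0.755 and 0.815 rad and value of joint plunger below 0.002 m and horizontal distance between plunger_top and next_slot below 0.005 m and not (velocity of joint table above 0.03 rad/s) and not (velocity of joint table below -0.03 rad/s) and distance between model_center and model_seat below 0.007 m and distance of each of wax_tin, dropper, silicone_block from where it was at the start of the episode below 0.015 m); the robot touches nothing.
It fails at once if the table is turned anticlockwise (value of joint table below -0.2 rad).
It fails at once if the table is turned well past the next slot (value of joint table above 1.15 rad).
It fails at once if the plaster model is touched (contact force between the fingers and model above 1 N).
It fails at once if the plaster model is lifted or knocked off its seat (distance between model_center and model_seat above 0.012 m).
It fails at once if a bystander is lifted or pushed away (distance of any of wax_tin, dropper, silicone_block from where it was at the start of the episode above 0.03 m).
It also fails if it takes over 38 s, if anything falls off the work surface, if the arm or the gripper's body presses on something with over 40 N, if the wrist force passes 120 N, or if a joint passes its speed limit or range.

### The arm

A 6-joint arm with a two-finger parallel gripper is mounted at the origin on a cart in front of the work surface, level with it; the furniture and walls round the work are solid. World frame = base frame: x ahead of the robot, y to its left, z up, the work surface at z = 0. Lengths are in m, angles in rad, forces in N, time in s.
With the tool pointing down it reaches from about 0.325 to 0.85 m from the base axis. Payload 15.5 kg.
Tool frame: the origin (TCP) lies at the very end of the fingers, on their centre line; the grasp point (between the pads) lies 19 mm behind it (tcp_to_grasp is the distance from the TCP to the grasp point, in m); z points along the fingers, y is the line along which they close (so a half turn about z gives the same grasp; the last joint's range is limited). The gripper opens to 91 mm and grips with 3 to 60 N. Pads are 32 mm wide; open, the fingers measure 118 mm over their backs; the gripper's body (76 mm by 178 mm) begins 60 mm behind the grasp point.
Start: joints at [1.224, 0.494, 1.345, -0, 1.302, -0.096], TCP at [0.155, 0.605, 0.214] pointing down, gripper open.
Joint ranges: [-2.91, 2.91], [-0.82, 2.16], [0.22, 2.67], [-1.22, 4.37], [0.12, 2.79], [-3.08, 3.08]. Speed limits (rad/s): [1.89, 1.89, 2.57, 3.01, 3.01, 3.01].

### API

Orientations are given as a unit quaternion [x, y, z, w].
In Python, from bench import read_state, camera, job_done, tcp_to_grasp gives the robot as it stands.
- The arm moves only by the tool apply_moves, never from a script. Its argument "rows" is one flat list of numbers, 7 for each row, row after row: the opening, from 0 (shut) to 1 (fully open), then the shift along the tool's x, y, z in cm, then the turn, a rotation vector about the tool's x, y, z in degrees. A call has 1 to 10 rows; each row is the pose to reach, as a shift and turn from the pose commanded when the call began, along the tool's axes at that moment; what a row does not reach only later rows make up. A row lasts 1/8 s, in which the tool goes at most 62.5 mm and 10.7 degrees, less where a joint would pass 70% of its speed; a pose out of reach is approached as far as the arm can. A call with a gripper value outside its range is refused whole. The fingers move at their own pace and stop on an object; "newtons" is the grip in N (left out, the last holds). Time passes only in rows, so rows that repeat a pose let the fingers close. It gives the time, the measured TCP pose, the force, the opening and the grip force at its end, in the units of the state.
- read_state(): the state, without advancing time (a new reading comes with each control period).
- camera(name): name is "scene" or "top" or "wrist"; returns a dict with "frame" (400x640x3 uint8, red, green, blue), "fx", "fy", "cx", "cy" (pixels), "origin" and "attitude" of the camera in the world; the wrist camera has in their place "hand_eye" (4x4, takes a point from camera to tool coordinates, whose origin is the TCP and whose axes are the flange's). Camera axes: x right, y down, z forward; pixel columns grow to the right and rows downward; lengths in m; the calibration is good to about 2 mm. The wrist camera is an equidistant fisheye: a pixel r from the principal point sees the ray r / f radians off the axis. A picture is of the moment at which its call begins: read the wrist's pose just before it. There is no depth.
- job_done(): hands the job in; it is judged then, once.
The state is a dict: "clock": time; "joint_pos": joint angles; "dq": joint speeds; "joint_efforts": joint torques, N m; "tcp_pos": TCP position; "eef_rot": TCP orientation; "contact_force": force on the tool from outside, world axes, zero at the start; "moment": the same for the moment, N m; "grip_width": finger opening in m; "grasp_force": force on a finger pad.
Only numpy, scipy, OpenCV 4.12 (cv2) and the standard library are available. Lean on these libraries where they do the work, as an engineer would, in place of code of your own. Each camera call takes 0.05 s, during which the arm holds its last target. There are 200 camera calls.

## Working session

There is one attempt and no reset: what is moved stays moved. The work goes in short steps, Python scripts to look and compute and a tool call to move; the robot and the scene stay as the last step left them, time stands still between calls to the robot, and variables do not carry over. Pictures are saved under pics/ and viewed, at most 10 in all, crops included, and the job is handed in when it is done.

Besides the shell and the picture viewer there is one more tool, called after "Request:" in YAML: its name, and indented under it one key for each argument. apply_moves: Moves the arm, as the interface text tells. Its arguments: {"type":"object","properties":{"rows":{"type":"array"},"newtons":{"type":"number"}},"required":["rows"]}

```bash
mkdir -p pics
python3 - <<'E'
from bench import *
import cv2,pickle
s=read_state();print(s)
for n in("scene","top"):
    c=camera(n);pickle.dump(c,open(n+'.pkl','wb'));cv2.imwrite(f'pics/{n}0.png',c['frame'][:,:,::-1]);print({k:v for k,v in c.items() if k!='frame'})
E
```

```text
{'clock': 0.0, 'joint_pos': array([ 1.22451110e+00,  4.94157263e-01,  1.34611734e+00,  2.41959172e-05,
        1.30247380e+00, -9.54940656e-02]), 'dq': array([ 1.00451128e-04,  2.17573392e-04, -2.27620203e-04,  1.23383169e-03,
        2.86244068e-05,  4.59170931e-04]), 'joint_efforts': array([-1.93350002e-04, -8.78843737e+01, -3.81870675e+01,  7.10124406e-02,
        5.32619620e-02, -8.95612220e-05]), 'tcp_pos': array([0.15496837, 0.60510935, 0.21335904]), 'eef_rot': array([ 1.25070386e-01,  9.92147703e-01, -5.61278149e-04, -1.37990748e-04]), 'contact_force': array([-1.29092847, -0.04188216,  0.47826957]), 'moment': array([-0.01176977, -0.03691558,  0.00349947]), 'grasp_force': 0.0, 'grip_width': 0.09122627238931372}
{'fx': 480.91368954162164, 'fy': 480.91368954162164, 'cx': 312.02875596050535, 'cy': 192.67308008823744, 'origin': array([ 0.12728137, -0.79006239,  0.61055041]), 'attitude': array([ 0.84151783, -0.17420279,  0.11420088, -0.49845691])}
{'fx': 478.9231181210216, 'fy': 478.9231181210216, 'cx': 319.65037894056104, 'cy': 200.3923256962626, 'origin': array([0.36769376, 0.12975026, 1.07623491]), 'attitude': array([-0.69434324,  0.71334036, -0.06269141,  0.07143379])}
```

View pics/scene0.png

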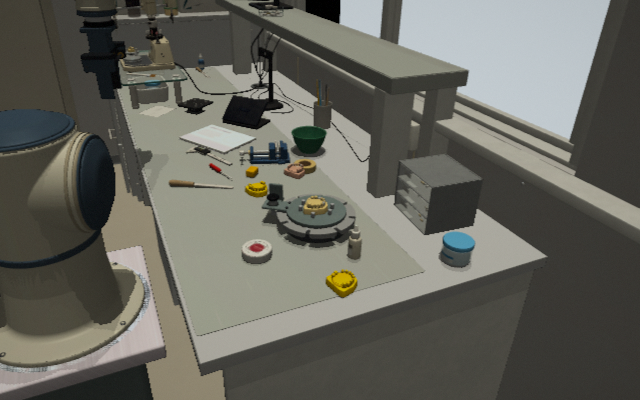

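View pics/top0.png

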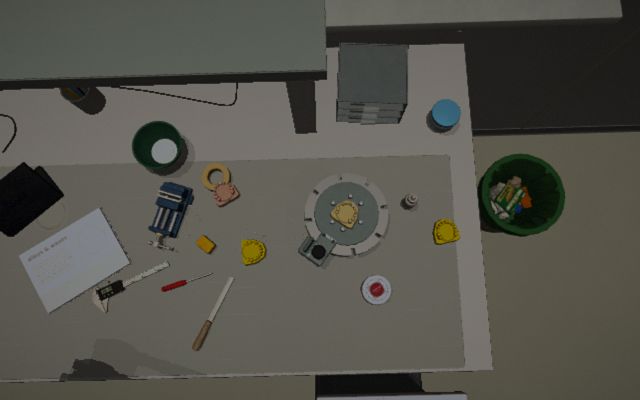

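Run:
```python
import cv2,pickle,numpy as np
a=pickle.load(open('top.pkl','rb'))['frame'][165:275,285:435,::-1]
b=pickle.load(open('scene.pkl','rb'))['frame'][170:270,235:385,::-1]
cv2.imwrite('pics/a.png',cv2.resize(a,(750,550),interpolation=2))
cv2.imwrite('pics/b.png',cv2.resize(b,(750,500),interpolation=2))
```

```text
(no output)
```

View pics/a.png

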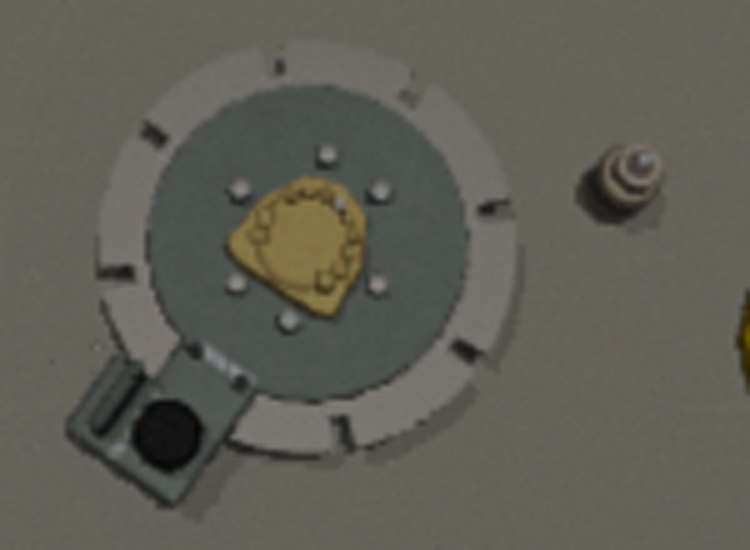

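View pics/b.png

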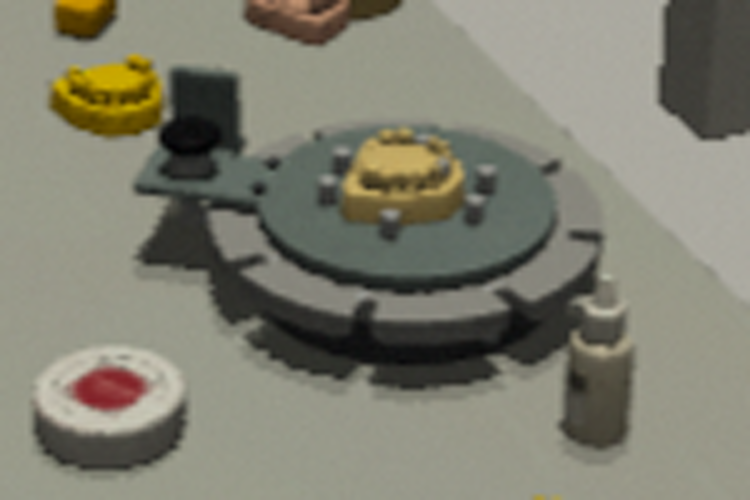

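The crops show the arm at the table's near-left: plunger centre at about top px (318.5,251.8) and scene px (272.9,196.8), tab on its upper-left side at top px (308.2,244) and scene px (275.9,184.2). The disc centre is at top px (346.4,213.4) and scene px (316.3,209.5).

```bash
cat > m.py <<'E'
import numpy as np,pickle
from scipy.spatial.transform import Rotation as R
C={n:pickle.load(open(n+'.pkl','rb')) for n in('scene','top')}
def ray(n,p):
    c=C[n];d=np.array([(p[0]-c['cx'])/c['fx'],(p[1]-c['cy'])/c['fy'],1]);return c['origin'],R.from_quat(c['attitude']).apply(d)
def tri(pt,ps):
    (o,d),(q,e)=ray('top',pt),ray('scene',ps)
    s=np.linalg.lstsq(np.c_[d,-e],q-o,rcond=None)[0];a=o+s[0]*d;b=q+s[1]*e
    return (a+b)/2,np.linalg.norm(a-b)
def atz(n,p,z):
    o,d=ray(n,p);return o+d*(z-o[2])/d[2]
E
python3 - <<'E'
from m import *
for nm,t,s,z in(('plunger',(318.5,251.8),(272.9,196.8),.066),('axis',(346.4,213.4),(316.3,209.5),.045),('tab',(308.2,244),(275.9,184.2),.085)):
    print(nm,tri(t,s),atz('top',t,z),atz('scene',s,z))
for z,nm,p in((.02,'tin',(376.5,290)),(.078,'drop',(412,197.5)),(.045,'slotL',(285+115/5,165+271/5)),(.036,'slotL',(285+115/5,165+271/5))): print(nm,atz('top',p,z))
E
```

```text
plunger (array([0.45339792, 0.14477076, 0.0621956 ]), np.float64(0.002183265653019709)) [0.45203192 0.1450284  0.066     ] [0.45221837 0.13810988 0.066     ]
axis (array([0.53706552, 0.08196599, 0.04316999]), np.float64(0.002368134061090134)) [0.53563507 0.0824494  0.045     ] [0.53698293 0.07906613 0.045     ]
tab (array([0.46863517, 0.16538535, 0.08255384]), np.float64(0.0026030299141222377)) [0.46713982 0.16567607 0.085     ] [0.46835814 0.16077605 0.085     ]
tin [0.37004441 0.02229156 0.02      ]
drop [ 0.56047857 -0.05611709  0.078     ]
slotL [0.52519093 0.16642321 0.045     ]
slotL [0.52656547 0.16674327 0.036     ]
```

```bash
cat >> m.py <<'E'
from bench import *
A=np.array([.5358,.0822]);TH=143.2
def to(p,ang):
    s=read_state();r=R.from_quat(s['eef_rot']);a=np.radians(ang)
    x=np.array([np.cos(a),np.sin(a),0]);z=np.array([0,0,-1.]);g=R.from_matrix(np.c_[x,np.cross(z,x),z])
    print(np.round(r.inv().apply(np.array(p)-s['tcp_pos'])*100,2),np.round((r.inv()*g).as_rotvec(degrees=True),2))
def arc(phi,off=.004,z=.12,rad=.105):
    a=np.radians(TH-phi);u=np.array([np.cos(a),np.sin(a)]);t=np.array([u[1],-u[0]])
    return [*(A+rad*u+off*t),z],TH-phi
E
python3 -c "
from m import *
print(arc(0,z=.2));to(*arc(0,z=.15))"
```

```text
([np.float64(0.45411930044444543), np.float64(0.14830040332793146), 0.2], 143.2)
[-40.31 -36.82   6.38] [-6.000e-02  1.000e-02  2.243e+01]
```

Request:
apply_moves:
  rows: [0, -40.3, -36.8, 4, 0, 0, 22.4, 0, -40.3, -36.8, 4, 0, 0, 22.4, 0, -40.3, -36.8, 4, 0, 0, 22.4, 0, -40.3, -36.8, 4, 0, 0, 22.4, 0, -40.3, -36.8, 4, 0, 0, 22.4, 0, -40.3, -36.8, 4, 0, 0, 22.4, 0, -40.3, -36.8, 4, 0, 0, 22.4, 0, -40.3, -36.8, 4, 0, 0, 22.4, 0, -40.3, -36.8, 4, 0, 0, 22.4, 0, -40.3, -36.8, 4, 0, 0, 22.4]

```text
clock: 1.35
tcp_pos: [0.4556, 0.1465, 0.1735]
eef_rot: [0.317, 0.948, -0.0, 0.0]
contact_force: [-0.1, 0.9, 0.3]
grip_width: 0.0002
grasp_force: 0.0
```

```bash
python3 -c "
from m import *
print(read_state()['joint_pos'],read_state()['tcp_pos']);to(*arc(0,z=.1))"
```

```text
[ 1.86541870e-01  3.40725781e-01  1.74852145e+00 -4.20864520e-04
  1.05250091e+00 -7.38428288e-01] [0.45557275 0.14650408 0.17353917]
[0.23 0.06 7.35] [-0.02  0.01 -0.19]
```

Request:
apply_moves:
  rows: [0, 0.2, 0, 3.5, 0, 0, 0, 0, 0.2, 0, 7.4, 0, 0, 0, 0, 0.2, 0, 7.4, 0, 0, 0, 0, 0.2, 0, 7.4, 0, 0, 0]

```text
clock: 1.85
tcp_pos: [0.4528, 0.1506, 0.1009]
eef_rot: [0.315, 0.949, 0.0, 0.0]
contact_force: [0.3, -0.2, 1.6]
grip_width: 0.0003
grasp_force: 0.0
```

Run:
```python
from m import *
import cv2
to(*arc(0,z=.07))
w=camera('wrist');w['st']=read_state();pickle.dump(w,open('wrist.pkl','wb'));print({k:v for k,v in w.items() if k not in('frame','st')})
t=camera('top')['frame'][165:275,260:410,::-1];s=camera('scene')['frame'][160:260,215:365,::-1]
im=np.vstack([w['frame'][:,:,::-1],np.hstack([cv2.resize(t[:100],(320,213)),cv2.resize(s,(320,213))])])
cv2.imwrite('pics/c.png',cv2.resize(im,None,fx=.97,fy=.97))
```

```text
[-0.25 -0.11  3.09] [0.02 0.02 0.06]
{'fx': 309.70691628693146, 'fy': 309.70691628693146, 'cx': 322.8442877593415, 'cy': 209.45163165772388, 'hand_eye': array([[ 5.23659873e-04, -9.67542340e-01, -2.52708422e-01,
         7.09427593e-02],
       [ 9.99999727e-01,  6.38596825e-04, -3.72800146e-04,
         1.37425380e-04],
       [ 5.22078722e-04, -2.52708158e-01,  9.67542410e-01,
        -1.70667157e-01],
       [ 0.00000000e+00,  0.00000000e+00,  0.00000000e+00,
         1.00000000e+00]])}
```

View pics/c.png

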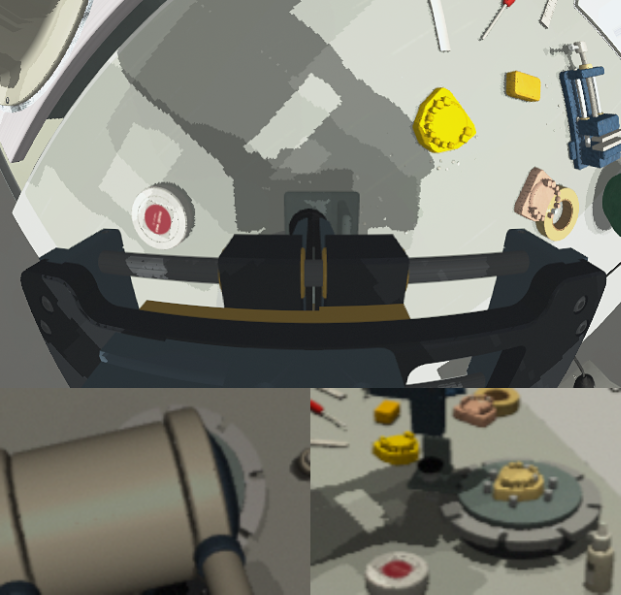

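The wrist view shows the plunger partly hidden behind the closed fingers (about 303,215) and the tab right of it. I'll enlarge to see the fingertip width.

Run:
```python
from m import *
import cv2
w=pickle.load(open('wrist.pkl','rb'));f=w['frame'][185:325,270:380,::-1]
f=np.clip(f.astype(float)*2.2,0,255).astype('uint8')
s=camera('scene')['frame'][150:230,240:320,::-1]
cv2.imwrite('pics/d.png',np.hstack([cv2.resize(f,(440,560),interpolation=2),cv2.resize(np.clip(s*1.8,0,255).astype('uint8'),(360,560),interpolation=2)]))
def proj(p):
    st=w['st'];t=R.from_quat(st['eef_rot']).inv().apply(np.array(p)-st['tcp_pos'])
    H=np.linalg.inv(w['hand_eye']);c=H[:3,:3]@t+H[:3,3];th=np.arctan2(np.hypot(*c[:2]),c[2]);q=c[:2]/np.hypot(*c[:2])*th*w['fx'];return q+[w['cx'],w['cy']]
A_=lambda q:np.round((q-[270,185])*4)
for off in(-.015,0,.015,.022,.029):
  for rad in (.088,.105,.12,.122): print(off,rad,A_(proj(arc(0,off,.066 if off<.02 else .085,rad)[0])))
r=R.from_quat(w['st']['eef_rot'])
for x in(-.016,.016):
  for y in(-.0135,0,.0135): print('tip',x,y,A_(proj(w['st']['tcp_pos']+r.apply([x,y,0]))))
```

```text
-0.015 0.088 [ 99. 291.]
-0.015 0.105 [ 96. 203.]
-0.015 0.12 [ 94. 122.]
-0.015 0.122 [ 93. 110.]
0 0.088 [181. 292.]
0 0.105 [181. 204.]
0 0.12 [180. 122.]
0 0.122 [180. 111.]
0.015 0.088 [264. 292.]
0.015 0.105 [266. 204.]
0.015 0.12 [267. 122.]
0.015 0.122 [267. 111.]
0.022 0.088 [311. 337.]
0.022 0.105 [314. 243.]
0.022 0.12 [317. 155.]
0.022 0.122 [317. 142.]
0.029 0.088 [353. 337.]
0.029 0.105 [357. 243.]
0.029 0.12 [360. 154.]
0.029 0.122 [361. 142.]
tip -0.016 -0.0135 [123. 364.]
tip -0.016 0 [211. 365.]
tip -0.016 0.0135 [299. 365.]
tip 0.016 -0.0135 [118. 167.]
tip 0.016 0 [211. 167.]
tip 0.016 0.0135 [304. 167.]
```

View pics/d.png

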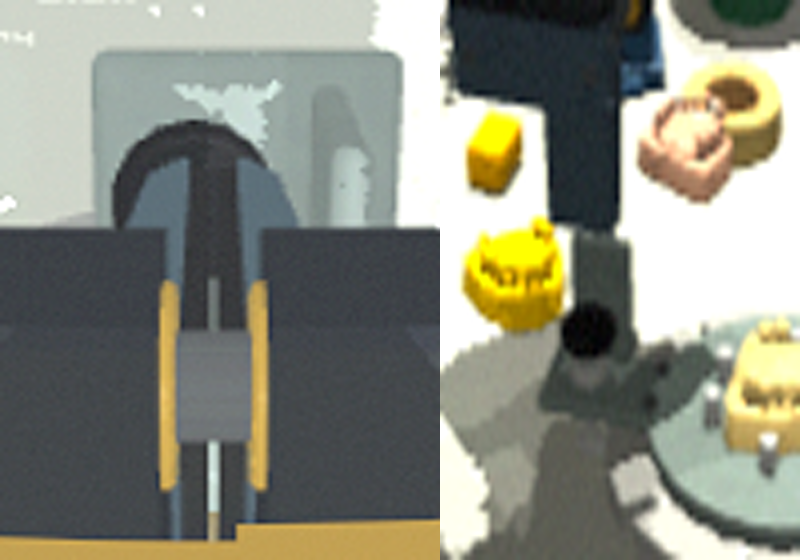

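The fingertip is about 27 mm wide, its centre 3 mm clockwise of the plunger centre. The tab face is clear of it, so I press down after a small radial correction.

Request:
apply_moves:
  rows: [0, -0.2, 0, 1.5, 0, 0, 0, 0, -0.25, 0, 2.5, 0, 0, 0, 0, -0.25, 0, 3.0, 0, 0, 0, 0, -0.25, 0, 3.0, 0, 0, 0, 0, -0.25, 0, 3.3, 0, 0, 0, 0, -0.25, 0, 3.3, 0, 0, 0, 0, -0.25, 0, 3.7, 0, 0, 0, 0, -0.25, 0, 4.1, 0, 0, 0, 0, -0.25, 0, 4.1, 0, 0, 0]

```text
clock: 3.18
tcp_pos: [0.4547, 0.1487, 0.0587]
eef_rot: [0.315, 0.949, 0.0, 0.0]
contact_force: [-0.1, 1.2, 4.6]
grip_width: 0.0003
grasp_force: 2.2
```

```bash
python3 -c "
from m import *
s=read_state();print(s['tcp_pos'],s['contact_force'],s['moment']);to(*arc(0,z=.0545))"
```

```text
[0.4546712  0.14866099 0.05871461] [-0.0957877   1.16182642  4.58084229] [0.04952851 0.00942145 0.01589318]
[ 0.02 -0.06  0.42] [0.   0.   0.03]
```

Request:
apply_moves:
  rows: [0, 0, 0, 0.2, 0, 0, 0, 0, 0, 0, 0.42, 0, 0, 0, 0, 0, 0, 0.42, 0, 0, 0, 0, 0, 0, 0.42, 0, 0, 0]

```text
clock: 3.68
tcp_pos: [0.4547, 0.1487, 0.0548]
eef_rot: [0.315, 0.949, 0.0, 0.0]
contact_force: [0.5, 0.3, 5.3]
grip_width: 0.0005
grasp_force: 2.8
```

```bash
python3 -c "
from m import *
s=read_state();print(s['tcp_pos'],s['contact_force'],s['moment'])
r=R.from_quat(s['eef_rot']);p=r.inv().apply(np.r_[s['tcp_pos'][:2]-A,0])*100;print(p)
for f in (2,4,6,9,12,15,18,21,24,27,30): print(f,np.round(R.from_euler('z',f,degrees=True).apply(p)-p,2))
"
```

```text
[0.4546852  0.14866908 0.05483991] [0.45627382 0.30031766 5.34594454] [0.05636621 0.12564363 0.03388345]
[ 1.04765316e+01  4.68797477e-01 -1.60591866e-03]
2 [-0.02  0.37  0.  ]
4 [-0.06  0.73  0.  ]
6 [-0.11  1.09  0.  ]
9 [-0.2   1.63  0.  ]
12 [-0.33  2.17  0.  ]
15 [-0.48  2.7   0.  ]
18 [-0.66  3.21  0.  ]
21 [-0.86  3.72  0.  ]
24 [-1.1   4.22 -0.  ]
27 [-1.35  4.71  0.  ]
30 [-1.64  5.18  0.  ]
```

Request:
apply_moves:
  rows: [0, -0.02, 0.37, 0, 0, 0, 2, 0, -0.06, 0.73, 0, 0, 0, 4, 0, -0.11, 1.09, 0, 0, 0, 6, 0, -0.2, 1.63, 0, 0, 0, 9, 0, -0.33, 2.17, 0, 0, 0, 12, 0, -0.48, 2.7, 0, 0, 0, 15, 0, -0.66, 3.21, 0, 0, 0, 18, 0, -0.86, 3.72, 0, 0, 0, 21, 0, -0.86, 3.72, 0, 0, 0, 21]

```text
clock: 4.8
tcp_pos: [0.484, 0.1737, 0.0548]
eef_rot: [0.483, 0.875, 0.0, 0.0]
contact_force: [-1.4, 3.3, 5.2]
grip_width: 0.0005
grasp_force: 2.9
```

```bash
python3 -c "
from m import *
import cv2
s=read_state();print(s['tcp_pos'],s['contact_force'],s['moment'])
r=R.from_quat(s['eef_rot']);print(r.as_matrix()[:,0]);p=r.inv().apply(np.r_[s['tcp_pos'][:2]-A,0])*100;print(p)
for f in (2,4,6,8,10,12,14,16,18,20,22,24,26,28): print(f,np.round(R.from_euler('z',f,degrees=True).apply(p)-p,2))
w=camera('wrist');c=camera('scene')['frame'][150:250,225:365,::-1]
f=np.clip(w['frame'][165:325,230:410,::-1]*2.,0,255).astype('uint8')
cv2.imwrite('pics/e.png',np.hstack([cv2.resize(f,(450,400)),cv2.resize(np.clip(c*1.5,0,255).astype('uint8'),(350,400))]))
"
```

```text
[0.48400411 0.1737351  0.05483795] [-1.41644929  3.33433357  5.18894599] [ 0.55583484  0.27062501 -0.03281569]
[-5.32564790e-01  8.46389205e-01  2.41750212e-04]
[1.05058987e+01 4.90887088e-01 2.77319523e-03]
2 [-0.02  0.37  0.  ]
4 [-0.06  0.73  0.  ]
6 [-0.11  1.1  -0.  ]
8 [-0.17  1.46 -0.  ]
10 [-0.24  1.82  0.  ]
12 [-0.33  2.17 -0.  ]
14 [-0.43  2.53 -0.  ]
16 [-0.54  2.88  0.  ]
18 [-0.67  3.22  0.  ]
20 [-0.8   3.56 -0.  ]
22 [-0.95  3.9   0.  ]
24 [-1.11  4.23  0.  ]
26 [-1.28  4.56  0.  ]
28 [-1.46  4.87  0.  ]
```

View pics/e.png

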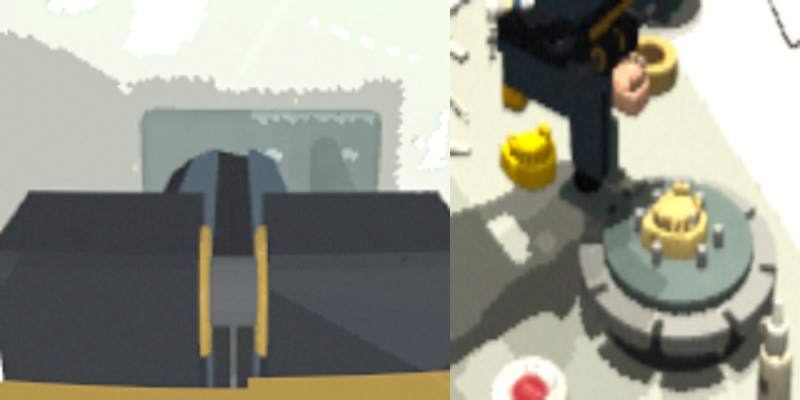

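Force now includes about 3.5 N sideways and the view shows the arm turning with the finger against the tab. I'll carry on to just short of the slot.

Request:
apply_moves:
  rows: [0, -0.02, 0.37, 0, 0, 0, 2, 0, -0.06, 0.73, 0, 0, 0, 4, 0, -0.11, 1.1, 0, 0, 0, 6, 0, -0.17, 1.46, 0, 0, 0, 8, 0, -0.24, 1.82, 0, 0, 0, 10, 0, -0.33, 2.17, 0, 0, 0, 12, 0, -0.43, 2.53, 0, 0, 0, 14, 0, -0.54, 2.88, 0, 0, 0, 16, 0, -0.67, 3.22, 0, 0, 0, 18, 0, -0.8, 3.56, 0, 0, 0, 20]

```text
clock: 6.15
tcp_pos: [0.5182, 0.1859, 0.0549]
eef_rot: [0.628, 0.778, 0.0, -0.0]
contact_force: [-2.4, 3.5, 4.9]
grip_width: 0.0006
grasp_force: 2.8
```

```bash
python3 -c "
from m import *
import cv2
s=read_state();print(s['clock'],s['tcp_pos'],s['contact_force'],s['moment'])
r=R.from_quat(s['eef_rot']);x=r.as_matrix()[:,0];p=r.inv().apply(np.r_[s['tcp_pos'][:2]-A,0])*100;print(p, np.degrees(np.arctan2(x[1],x[0])),'plunger polar if contact',np.degrees(np.arctan2(x[1],x[0])-p[1]/10.5+.085/1.05))
for f in (1,2,3,4,5,6,7,8): print(f,np.round(R.from_euler('z',f,degrees=True).apply(p)-p,2))
c=camera('scene')['frame'][150:250,225:365,::-1]
cv2.imwrite('pics/f.png',cv2.resize(np.clip(c*1.5,0,255).astype('uint8'),(770,550),interpolation=2))
"
```

```text
6.15 [0.5181596  0.18587383 0.05485396] [-2.41188419  3.49928031  4.87257935] [0.57602217 0.34920128 0.0138581 ]
[1.05063834e+01 4.58640159e-01 5.02166361e-03] 102.1561349266324 plunger polar if contact 104.29168417902208
1 [-0.01  0.18  0.  ]
2 [-0.02  0.37  0.  ]
3 [-0.04  0.55 -0.  ]
4 [-0.06  0.73  0.  ]
5 [-0.08  0.91  0.  ]
6 [-0.11  1.1  -0.  ]
7 [-0.13  1.28 -0.  ]
8 [-0.17  1.46 -0.  ]
```

View pics/f.png

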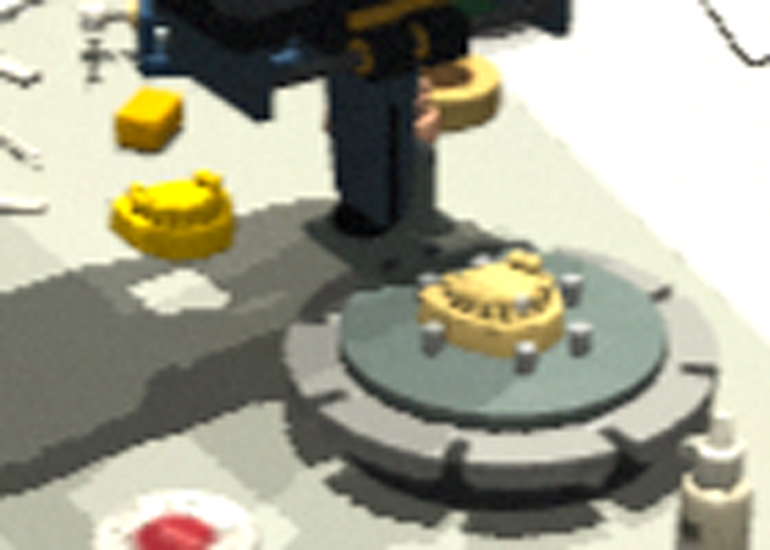

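The table is now about 6° short of the slot. I'll go 2° further, lift the fingers off the plunger while still behind the tab, then nudge on until it locks.

Request:
apply_moves:
  rows: [0, -0.01, 0.18, 0, 0, 0, 1, 0, -0.02, 0.37, 0, 0, 0, 2, 0, -0.02, 0.37, -0.5, 0, 0, 2, 0, -0.02, 0.37, -1.0, 0, 0, 2, 0, -0.02, 0.37, -1.4, 0, 0, 2, 0, -0.02, 0.37, -1.4, 0, 0, 2, 0, -0.03, 0.46, -1.4, 0, 0, 2.5, 0, -0.04, 0.55, -1.4, 0, 0, 3, 0, -0.05, 0.64, -1.4, 0, 0, 3.5, 0, -0.05, 0.64, -1.4, 0, 0, 3.5]

```text
clock: 7.45
tcp_pos: [0.5245, 0.1864, 0.0686]
eef_rot: [0.651, 0.759, -0.0, -0.0]
contact_force: [-1.1, 0.8, -0.4]
grip_width: 0.0004
grasp_force: 0.0
```

```bash
python3 -c "
from m import *
s=read_state();print(s['clock'],s['tcp_pos'],s['contact_force'],s['moment'])
r=R.from_quat(s['eef_rot']);x=r.as_matrix()[:,0];p=r.inv().apply(np.r_[s['tcp_pos'][:2]-A,0])*100;print(p, 'plunger polar if contact',np.degrees(np.arctan2(x[1],x[0])-p[1]/10.5+.085/1.05), 'f tool',r.inv().apply(s['contact_force']))
"
```

```text
7.45 [0.52453038 0.18636996 0.06863672] [-1.11975098  0.82550697 -0.38864004] [-0.08462318  0.09901851 -0.03623528]
[ 1.04674450e+01  4.65241195e-01 -3.74040262e-04] plunger polar if contact 100.81897442874211 f tool [ 0.98572898 -0.9816394   0.3886741 ]
```

Still pushing lightly (about 1 N); I continue in small steps until the force rises.

Request:
apply_moves:
  rows: [0, 0, 0.1, 0, 0, 0, 0.5, 0, -0.01, 0.18, 0, 0, 0, 1, 0, -0.01, 0.27, 0, 0, 0, 1.5, 0, -0.01, 0.27, 0, 0, 0, 1.5]

```text
clock: 7.95
tcp_pos: [0.5272, 0.1867, 0.0687]
eef_rot: [0.661, 0.75, 0.0, 0.0]
contact_force: [0.6, 0.3, 0.4]
grip_width: 0.0005
grasp_force: 0.0
```

```bash
python3 -c "
from m import *
s=read_state();print(s['clock'],s['tcp_pos'],s['contact_force'],s['moment'])
r=R.from_quat(s['eef_rot']);x=r.as_matrix()[:,0];p=r.inv().apply(np.r_[s['tcp_pos'][:2]-A,0])*100;print(p, 'plunger polar if contact',np.degrees(np.arctan2(x[1],x[0])-p[1]/10.5+.085/1.05), 'f tool',r.inv().apply(s['contact_force']))
"
```

```text
7.95 [0.5272265  0.18668941 0.06870531] [0.55564691 0.31988303 0.41384063] [-0.10672625  0.06833245 -0.03124454]
[ 1.04738243e+01  4.63064493e-01 -3.91337428e-04] plunger polar if contact 99.33358410125105 f tool [ 0.24747448  0.59147089 -0.41382518]
```

Request:
apply_moves:
  rows: [0, 0, 0.1, 0, 0, 0, 0.5, 0, -0.01, 0.18, 0, 0, 0, 1, 0, -0.01, 0.18, 0, 0, 0, 1]

```text
clock: 8.32
tcp_pos: [0.529, 0.1868, 0.0687]
eef_rot: [0.668, 0.744, 0.0, 0.0]
contact_force: [0.2, -0.6, 0.1]
grip_width: 0.0003
grasp_force: 0.0
```

```bash
python3 -c "
from m import *
import cv2
s=read_state();print(s['clock'],s['tcp_pos'],s['contact_force'],s['moment'])
r=R.from_quat(s['eef_rot']);x=r.as_matrix()[:,0];p=r.inv().apply(np.r_[s['tcp_pos'][:2]-A,0])*100;print(p, 'plunger polar if contact',np.degrees(np.arctan2(x[1],x[0])-p[1]/10.5+.085/1.05), 'f tool',r.inv().apply(s['contact_force']))
c=camera('scene')['frame'][160:240,260:370,::-1];w=camera('wrist')['frame'][165:325,230:410,::-1]
cv2.imwrite('pics/g.png',np.hstack([cv2.resize(np.clip(w*2.,0,255).astype('uint8'),(400,360)),cv2.resize(np.clip(c*1.5,0,255).astype('uint8'),(400,360),interpolation=2)]))
"
```

```text
8.325 [0.52903041 0.1868203  0.06872132] [ 0.24573899 -0.58899272  0.14330923] [-0.11680824  0.10060389  0.00598398]
[1.04738214e+01 4.59802420e-01 2.09629998e-04] plunger polar if contact 98.34512062347787 f tool [-0.61213492  0.18052755 -0.14331174]
```

View pics/g.png

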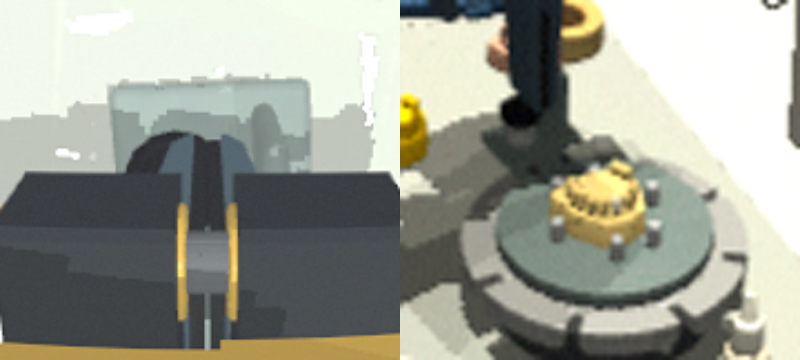

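The plunger head looks up, but there is no push force yet, so I advance gently until the tab resists.

Request:
apply_moves:
  rows: [0, 0, 0.1, 0, 0, 0, 0.5, 0, 0, 0.18, 0, 0, 0, 1, 0, 0, 0.18, 0, 0, 0, 1]

```text
clock: 8.8
tcp_pos: [0.5308, 0.187, 0.0687]
eef_rot: [0.674, 0.739, 0.0, 0.0]
contact_force: [-0.4, -0.1, -0.5]
grip_width: 0.0005
grasp_force: 0.0
```

```bash
python3 -c "
from m import *
s=read_state();r=R.from_quat(s['eef_rot']);x=r.as_matrix()[:,0];p=r.inv().apply(np.r_[s['tcp_pos'][:2]-A,0])*100;print(p, 'plunger polar if contact',np.degrees(np.arctan2(x[1],x[0])-p[1]/10.5+.085/1.05), 'f tool',r.inv().apply(s['contact_force']),s['moment'])
"
```

```text
[ 1.04826554e+01  4.56930207e-01 -2.51184544e-04] plunger polar if contact 97.36318687375736 f tool [-0.02746007 -0.36188803  0.49533541] [-0.1187513   0.05761025 -0.04701784]
```

Request:
apply_moves:
  rows: [0, 0, 0, -3, 0, 0, 0, 0, 0, 0, -8, 0, 0, 0, 0, 6, 0, -10, 0, 0, 0, 0, 12, 0, -10, 0, 0, 0, 0, 18, 0, -10, 0, 0, 0, 0, 24, 0, -10, 0, 0, 0, 0, 30, 0, -10, 0, 0, 0, 0, 30, 0, -10, 0, 0, 0]

```text
clock: 9.8
tcp_pos: [0.5021, 0.4896, 0.1681]
eef_rot: [0.673, 0.74, 0.0, -0.0]
contact_force: [-0.1, -1.0, -0.5]
grip_width: 0.0005
grasp_force: 0.0
```

```bash
python3 -c "
from m import *
import cv2
t=camera('top')['frame'][165:275,285:385,::-1];s=camera('scene')['frame'][170:250,245:365,::-1]
cv2.imwrite('pics/h.png',np.hstack([cv2.resize(t,(400,440),interpolation=2),cv2.resize(s,(400,267),interpolation=2) if 0 else cv2.copyMakeBorder(cv2.resize(s,(400,267),interpolation=2),0,173,0,0,0)]))
"
```

```text
(no output)
```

View pics/h.png

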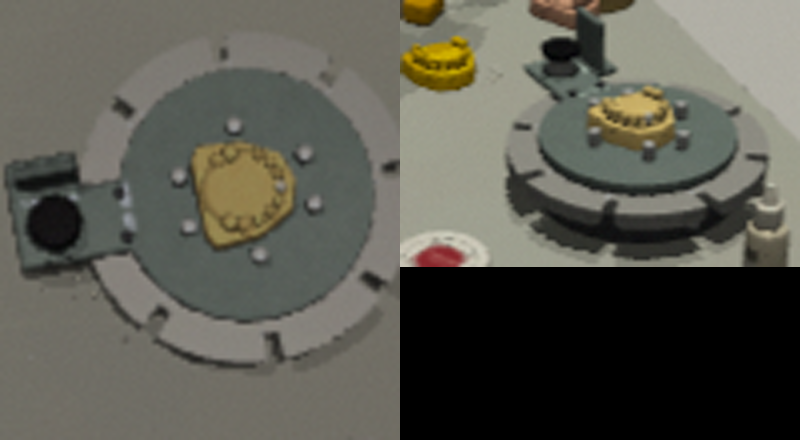

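The plunger now sits at top px (298.3,220.0) and scene px (293.5,184.2), with the visible arm pointing left and the model still between its studs.

```bash
python3 -c "
from m import *
print(tri((298.3,220.0),(293.5,184.2)))
a0=tri((318.5,251.8),(272.9,196.8))[0];
for z in(.066,.057):
  p0=atz('top',(318.5,251.8),.066);p=atz('top',(298.3,220.),z);d=p[:2]-A;e=p0[:2]-A
  print(p,np.hypot(*d),np.hypot(*e),np.degrees(np.arctan2(e[1],e[0])-np.arctan2(d[1],d[0])))
"
```

```text
(array([0.52243353, 0.18631635, 0.0619672 ]), np.float64(0.0020539114372518253))
[0.52083546 0.18640322 0.066     ] 0.10527225668294737 0.10471149987725091 44.95675317758968
[0.52219977 0.18690793 0.057     ] 0.105587482861239 0.10471149987725091 45.728517451303695
```

The plunger has turned 44.96° and stands at the same measured height as at the start, so it is up in the next slot.

```bash
python3 -c "
from bench import *
print(job_done())"
```

```text
the job is handed in; nothing more can be done
None
```

I turned the table one slot clockwise (45.0° measured, plunger back up at its starting height, model still between its studs) and handed the job in at about 10 s; the hand-in returned no verdict.

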